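Turn a tray of bead jars caps-down into its twin tray

TASK

Turn all six little bead jars caps-down at once, so that their colours show from above: lay the empty tray face-down over the jars so that the two trays close rim to rim, turn the closed pair upside down together, then lift the emptied tray off and lay it flat on the table clear of the other. The six jars must end standing caps-down in the pockets of the tray that was empty, which lies face-up on the table; they are glass, so handle them gently (no dropping, throwing or toppling), and leave the other things on the table where they are.

Things in the scene. Friction and masses are not known exactly. Their poses are not given: they have to be found in the camera images.
- full_tray: green plastic tray, 96 x 65 x 24 mm, flat outer sides, about 55 g, holding the six jars. 2 x 3 pockets 28 x 28 mm, 21 mm deep, pitch 31 mm (centres x = -31, 0, 31, y = -15.5, 15.5 mm); walls and floor 3 mm. Origin: centre of its underside; x along the 96 mm, y along the 65 mm, z out of the open face (up at the start). It starts face-up; the jars stand 19 mm above its rim.
- full_rim (a point): centre of the full tray's rim plane, 24 mm above its underside, axes as the tray's. The twin tray goes face-down on this plane: the rims meet and the pair is a block 96 x 65 x 48 mm with 2 mm of headroom over each jar. Side clearance round a jar is 1.5 mm in each tray and the jars stand up to 1 mm off-centre, so it may need easing about before it drops over all six.
- empty_tray: empty twin of the full tray (same green, sizes and pockets), about 55 g, starting face-down on the table. Origin: centre of its rim plane (the open face, on the table at the start); x along the 96 mm, y along the 65 mm, z from the open face to its back at z = 24 mm (z is up while face-down, down once face-up); pocket floors at z = 21 mm.
- empty_back (a point): centre of the back (outer face of the floor) of the empty tray, 24 mm along its z from its origin, axes as the tray's. Nothing latches the closed pair: grip it across its 65 mm width with each pad over the seam so that both trays are held. The pair stands by itself on a 65 x 48 mm end, 96 mm tall, so it can be let go there and gripped anew.
- jar_1: small glass bead jar with red beads and a white screw cap, diameter 25 mm, 40 mm tall with the cap, edges chamfered 2 mm, about 26 g, loose in one pocket of the full tray. Origin: centre of the glass base; z from base to cap (up at the start).
- jar_2: small glass bead jar with blue beads and a white screw cap, diameter 25 mm, 40 mm tall with the cap, edges chamfered 2 mm, about 26 g, loose in one pocket of the full tray. Origin: centre of the glass base; z from base to cap (up at the start).
- jar_3: small glass bead jar with yellow beads and a white screw cap, diameter 25 mm, 40 mm tall with the cap, edges chamfered 2 mm, about 26 g, loose in one pocket of the full tray. Origin: centre of the glass base; z from base to cap (up at the start).
- jar_4: small glass bead jar with teal beads and a white screw cap, diameter 25 mm, 40 mm tall with the cap, edges chamfered 2 mm, about 26 g, loose in one pocket of the full tray. Origin: centre of the glass base; z from base to cap (up at the start).
- jar_5: small glass bead jar with purple beads and a white screw cap, diameter 25 mm, 40 mm tall with the cap, edges chamfered 2 mm, about 26 g, loose in one pocket of the full tray. Origin: centre of the glass base; z from base to cap (up at the start).
- jar_6: small glass bead jar with orange beads and a white screw cap, diameter 25 mm, 40 mm tall with the cap, edges chamfered 2 mm, about 26 g, loose in one pocket of the full tray. Origin: centre of the glass base; z from base to cap (up at the start).
- mug: white ceramic mug holding three wooden clothespins; diameter 82 mm, 92 mm tall, pins up to about 115 mm, handle out to 69 mm from the axis along its y; origin: centre of the underside. A bystander.
- glass_jar: clear glass jar with an aluminium twist cap, diameter 78 mm, 125 mm tall; origin: centre of the underside. A bystander.
- hoop: wooden embroidery hoop lying flat, outer diameter 150 mm, 10 mm high, with a brass screw at its x side; origin: its centre on the table. A bystander.
- hook: aluminium crochet hook lying flat, 152 mm long along its x, 6 mm thick; origin: its middle, on the table. A bystander.

How it is judged:
By the outcome, as a careful person would: the job done as asked, in the order asked, and still so for the second after the job is handed in, with the robot touching nothing.
It also fails if it takes over 72 s, if anything falls off the work surface, if the arm or the gripper's body presses on something with over 40 N, if the wrist force passes 120 N, or if a joint passes its speed limit or range.

ROBOT

A 6-joint arm with a two-finger parallel gripper is mounted at the origin on the work surface. World frame = base frame: x ahead of the robot, y to its left, z up, the work surface at z = 0. Lengths are in m, angles in rad, forces in N, time in s.
With the tool pointing down it reaches from about 0.35 to 0.875 m from the base axis. Payload 4.2 kg.
Tool frame: the origin (TCP) lies midway between the tips of the shut fingers; the grasp point (between the pads) lies 19 mm behind it (grip_depth is the distance from the TCP to the grasp point, in m); z points along the fingers, y is the line along which they close (so a half turn about z gives the same grasp; the last joint's range is limited). The gripper opens to 87 mm and grips with 3 to 60 N. Pads are 19 mm wide; open, the fingers measure 117 mm over their backs; the gripper's body (75 mm by 190 mm) begins 51 mm behind the grasp point.
Start: joints at [-1.047, 0.385, 0.008, 0, -1.194, -0.259], TCP at [0.164, -0.603, 0.223] pointing down, gripper open.
Joint ranges: [-3.14, 3.14], [-1.21, 2.06], [-1.07, 1.41], [-3.16, 2.05], [-2.99, -0.16], [-3.1, 3.1]. Speed limits (rad/s): [2.79, 2.79, 3.14, 3.14, 3.14, 3.14].

INTERFACE

Orientations are given as a unit quaternion [x, y, z, w].
In Python, from workcell import observe, read_camera, camera_params, hand_in, grip_depth gives the robot as it stands.
- The arm moves only by the tool step_arm, never from a script. Its argument "commands" is one flat list of numbers, 7 for each row, row after row: the finger opening in mm, from 0 to 87, then the shift along the tool's x, y, z in mm, then the turn, a rotation vector about the tool's x, y, z in rad. In form: [fingers, dx, dy, dz, ax, ay, az, fingers, dx, dy, dz, ax, ay, az, ...]. A call has 1 to 10 rows; each row shifts and turns the commanded pose from where the row before left it, along the tool's axes as they then stand; what a row does not reach is not made up. A row lasts 1/8 s, in which the tool goes at most 62.5 mm and 10.7 degrees, less where a joint would pass 70% of its speed; a pose out of reach is approached as far as the arm can. A call is refused whole if a number of a shift passes 62.5 or a number of a turn 0.188, either way. A call with a gripper value outside its range is refused whole. The fingers move at their own pace and stop on an object; the grip force is fixed at half the most. Time passes only in rows, so rows that do not move let the fingers close. It gives the time, the measured TCP pose, the force, the opening and the grip force at its end, in the units of the state.
- observe(): the state, without advancing time (a new reading comes with each control period).
- read_camera(name): name is "side" or "top" or "wrist"; returns the picture (480x640x3 uint8, red, green, blue); there is no depth.
- camera_params(name): a dict with "mtx" (3x3 intrinsics, pixels), "rvec" (rotation vector, rad) and "tvec" (3), from world to camera coordinates, as OpenCV has them. Camera axes: x right, y down, z forward; pixel columns grow to the right and rows downward; lengths in m; the calibration is good to about 2 mm. A picture is of the moment at which its call begins: read the wrist's pose just before it. camera_params takes no time and is no camera call; for the wrist camera it gives the pose at the moment of the call.
- hand_in(): hands the job in; it is judged then, once.
The state is a dict: "time_s": time; "joints": joint angles; "qvel": joint speeds; "joint_efforts": joint torques, N m; "position": TCP position; "orientation": TCP orientation; "force": force on the tool from outside, world axes, zero at the start; "moment": the same for the moment, N m; "width": finger opening in m; "grip_force": force on a finger pad.
Only numpy, scipy, OpenCV 4.12 (cv2) and the standard library are available. Lean on these libraries where they do the work, as an engineer would, in place of code of your own. Each camera call takes 0.05 s, during which the arm holds its last target. There are 200 camera calls.

## Working session

There is one attempt and no reset: what is moved stays moved. The work goes in short steps, Python scripts to look and compute and a tool call to move; the robot and the scene stay as the last step left them, time stands still between calls to the robot, and variables do not carry over. Pictures are saved under pics/ and viewed, at most 10 in all, crops included, and the job is handed in when it is done.

Besides the shell and the picture viewer there is one more tool, called after "Call:" by a JSON object that holds its "name" and its "arguments", one argument or row to a line. step_arm: Moves the arm, as the interface text tells. Its arguments: {"type":"object","properties":{"commands":{"type":"array","items":{"type":"number"}}},"required":["commands"]}

```bash
ls; mkdir -p pics; python3 - <<'E'
from workcell import *
import cv2,numpy as np
s=observe();print({k:np.round(v,3).tolist() for k,v in s.items()},grip_depth)
for n in("top","side"):
    cv2.imwrite(f"pics/{n}0.png",cv2.cvtColor(read_camera(n),cv2.COLOR_RGB2BGR))
    p=camera_params(n);R=cv2.Rodrigues(np.array(p["rvec"]))[0];print(n,np.round(p["mtx"],1).tolist(),(-R.T@np.array(p["tvec"]).ravel()).round(3),R.round(2).tolist())
E
```

```text
pics
{'time_s': 0.0, 'joints': [-1.047, 0.386, 0.007, -0.001, -1.194, -0.259], 'qvel': [0.001, -0.001, 0.001, 0.001, 0.0, 0.002], 'joint_efforts': [0.001, -39.067, 18.74, 4.22, 0.011, -0.0], 'position': [0.163, -0.603, 0.221], 'orientation': [-0.132, 0.991, 0.001, -0.0], 'force': [-0.086, 0.229, -0.247], 'moment': [-0.008, -0.043, -0.015], 'grip_force': 0.0, 'width': 0.087} 0.0187
top [[490.5, 0.0, 322.8], [0.0, 490.5, 242.6], [0.0, 0.0, 1.0]] [ 0.404 -0.013  1.173] [[-0.03, -1.0, -0.01], [-0.98, 0.03, -0.2], [0.2, 0.0, -0.98]]
side [[495.8, 0.0, 321.4], [0.0, 495.8, 242.4], [0.0, 0.0, 1.0]] [0.595 0.888 0.721] [[-1.0, -0.01, 0.01], [-0.02, 0.61, -0.79], [0.0, -0.79, -0.61]]
```

View pics/top0.png

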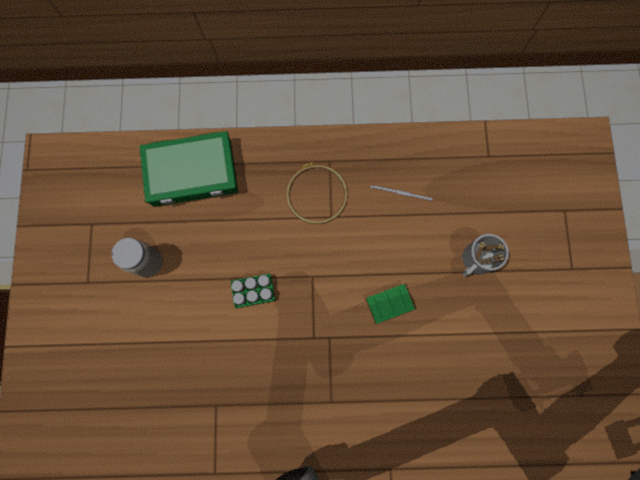

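View pics/side0.png

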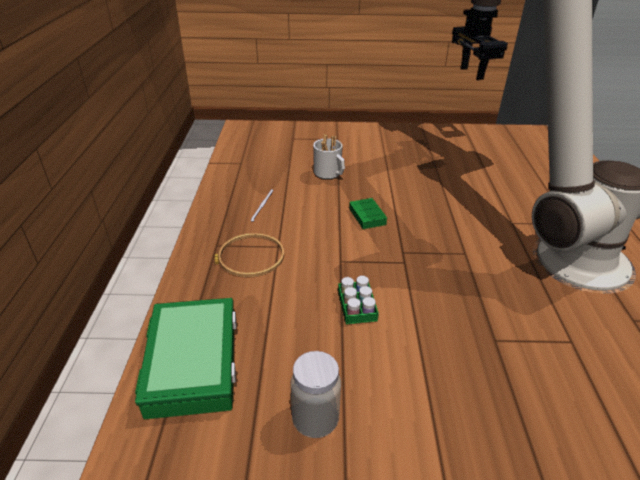

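The top view shows the empty tray near (391,303) px and the full tray with its white caps near (254,290). The mug is at (488,254) and the glass jar at (130,255). The side view agrees, and the area between the trays is clear.

```bash
cat > h.py <<'E'
from workcell import *
import cv2,numpy as np
from scipy.spatial.transform import Rotation as Ro
def cam(n):
    p=camera_params(n);return np.array(p["mtx"]),np.array(p["rvec"]).ravel(),np.array(p["tvec"]).ravel()
def cast(c,uv,z):
    K,r,t=c;R=cv2.Rodrigues(r)[0];uv=np.atleast_2d(uv).astype(float)
    d=np.c_[uv,np.ones(len(uv))]@np.linalg.inv(K).T@R;o=-R.T@t
    return o+d*((z-o[2])/d[:,2])[:,None]
def shot(n,name):
    c=cam(n);im=read_camera(n);cv2.imwrite(f"pics/{name}.png",cv2.cvtColor(im,cv2.COLOR_RGB2BGR));return c,im
def green(im):
    h=cv2.cvtColor(im,cv2.COLOR_RGB2HSV);return cv2.inRange(h,(45,100,30),(85,255,255))
def blobs(m,lo,hi):
    cs=cv2.findContours(m,cv2.RETR_EXTERNAL,cv2.CHAIN_APPROX_NONE)[0]
    return [c for c in cs if lo<cv2.contourArea(c)<hi]
def go(pos,R=None):
    """shift (mm, tool axes) and turn (rotvec, tool axes) from the measured pose"""
    s=observe();R0=Ro.from_quat(s["orientation"]);R=R or R0
    return (R0.inv().apply(np.array(pos)-s["position"])*1000).round(1),(R0.inv()*R).as_rotvec().round(4)
def down(yaw,sx=1):
    """tool down, tool y at heading yaw"""
    y=np.array([np.cos(yaw),np.sin(yaw),0]);z=np.array([0,0,-1.]);return Ro.from_matrix(np.c_[np.cross(y,z),y,z])
E
python3 - <<'E'
from h import *
c=cam("top");im=cv2.cvtColor(cv2.imread("pics/top0.png"),cv2.COLOR_BGR2RGB)
for b in blobs(green(im),200,6000):
    x=cv2.minAreaRect(b);print("green",x,cv2.contourArea(b));P=cast(c,cv2.boxPoints(x),.024)
    print(P.round(4).tolist(),P.mean(0).round(4),[np.linalg.norm(P[i]-P[i-1]).round(4) for i in range(4)])
h=cv2.cvtColor(im,cv2.COLOR_RGB2HSV);w=cv2.inRange(h,(0,0,110),(179,60,255));w[:265]=0;w[315:]=0;w[:,:220]=0;w[:,285:]=0
P=[]
for b in blobs(w,20,300):
    (u,v),r=cv2.minEnclosingCircle(b);q=cast(c,(u,v),.043)[0];P.append(q);print((u,v),r,q.round(4))
print(np.mean(P,0))
s=observe();R=Ro.from_quat(s["orientation"]);cw=cam("wrist");Rc=cv2.Rodrigues(cw[1])[0]
print("wristcam in tool",R.inv().apply(-Rc.T@cw[2]-s["position"]).round(3),(R.as_matrix().T@Rc.T).round(2).tolist(),cw[0].round(0).tolist())
E
```

```text
green ((390.15447998046875, 303.1554870605469), (27.99013328552246, 41.82945251464844), 69.14553833007812) 1096.0
[[0.5004, -0.105, 0.024], [0.5327, -0.1982, 0.024], [0.4711, -0.2177, 0.024], [0.4395, -0.1254, 0.024]] [ 0.4859 -0.1616  0.024 ] [np.float64(0.0642), np.float64(0.0986), np.float64(0.0645), np.float64(0.0976)]
green ((187.04441833496094, 168.58460998535156), (62.84144973754883, 93.43637084960938), 80.72740173339844) 5365.0
[[0.8958, 0.4516, 0.024], [0.9288, 0.2213, 0.024], [0.7659, 0.1947, 0.024], [0.7344, 0.4192, 0.024]] [0.8312 0.3217 0.024 ] [np.float64(0.1646), np.float64(0.2327), np.float64(0.1651), np.float64(0.2266)]
(237.59091186523438, 298.1363525390625) 5.410900592803955 [0.5055 0.191  0.043 ]
(251.5, 295.5) 5.147915363311768 [0.5107 0.1589 0.043 ]
(265.0671691894531, 293.1567077636719) 5.266079902648926 [0.5152 0.1276 0.043 ]
(236.0, 285.5) 5.590270042419434 [0.5348 0.1948 0.043 ]
(249.5, 282.5) 5.147915363311768 [0.5409 0.1636 0.043 ]
(262.77777099609375, 279.9166564941406) 5.228314399719238 [0.546  0.1328 0.043 ]
[0.5255214  0.16145213 0.043     ]
wristcam in tool [ 0.079 -0.001 -0.162] [[0.0, -0.96, -0.29], [1.0, -0.0, 0.0], [-0.0, -0.29, 0.96]] [[356.0, 0.0, 319.0], [0.0, 356.0, 242.0], [0.0, 0.0, 1.0]]
```

Call:
{"name": "step_arm", "arguments": {
  "commands": [87,0,0,0,0,0,-0.163,87,0,0,0,0,0,-0.163,87,0,0,0,0,0,-0.163,87,0,0,0,0,0,-0.163,87,0,0,0,0,0,-0.163,87,0,0,0,0,0,-0.163,87,0,0,0,0,0,-0.163,87,0,0,0,0,0,-0.163,87,0,0,0,0,0,-0.163,87,0,0,0,0,0,-0.163]
}}

```text
time_s: 1.35
position: [0.1635, -0.6028, 0.2219]
orientation: [0.813, -0.582, -0.001, -0.0]
force: [0.7, 0.1, 0.5]
width: 0.0868
grip_force: 0.0
```

```bash
python3 - <<'E'
from h import *
s=observe();print(np.round(s["joints"],3));print(go([.486,-.162,.15],down(np.radians(198.5))))
E
```

```text
[-1.047  0.385  0.007 -0.    -1.194  1.377]
(array([-312.8, -447.7,   72.3]), array([-0.    ,  0.0013,  0.0064]))
```

Call:
{"name": "step_arm", "arguments": {
  "commands": [87,-31,-45,7,0,0,0,87,-31,-45,7,0,0,0,87,-31,-45,7,0,0,0,87,-31,-45,7,0,0,0,87,-31,-45,7,0,0,0,87,-31,-45,7,0,0,0,87,-31,-45,7,0,0,0,87,-31,-45,7,0,0,0,87,-31,-45,7,0,0,0,87,-31,-45,7,0,0,0]
}}

```text
time_s: 2.6
position: [0.4921, -0.1644, 0.1522]
orientation: [0.812, -0.584, -0.0, 0.0]
force: [0.3, 0.2, 0.0]
width: 0.0871
grip_force: 0.0
```

```bash
cat > et.py <<'E'
from h import *
import sys
c,im=shot("wrist",sys.argv[1]);m=green(im)
for b in blobs(m,2000,90000):
    b=cv2.convexHull(b);x=cv2.approxPolyDP(b,12,True).reshape(-1,2);P=cast(c,x,float(sys.argv[2]));print(x.tolist(),P.round(4).tolist(),P.mean(0).round(4))
s=observe();print(np.round(s["joints"],3),s["position"].round(4) if hasattr(s["position"],"round") else s["position"])
E
python3 et.py w1 .024
```

```text
[[356, 183], [356, 288], [289, 289], [283, 185]] [[0.4779, -0.214, 0.024], [0.4457, -0.127, 0.024], [0.5018, -0.1071, 0.024], [0.5336, -0.1936, 0.024]] [ 0.4897 -0.1604  0.024 ]
[-0.003  0.275 -0.349 -0.001 -0.945  0.332] [ 0.4957 -0.1609  0.1513]
```

View pics/w1.png

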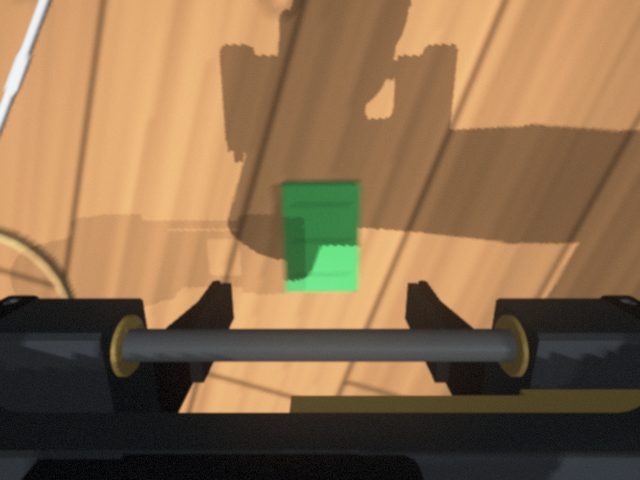

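The wrist view shows the empty tray squarely between the fingers at px (283–358, 183–290). The arm was still settling, so I'll measure again.

```bash
python3 et.py w2 .024; python3 - <<'E'
from h import *
im=cv2.imread("pics/w2.png");m=green(cv2.cvtColor(im,cv2.COLOR_BGR2RGB))
b=max(blobs(m,2000,90000),key=cv2.contourArea);x=cv2.boxPoints(cv2.minAreaRect(b));P=cast(cam("wrist"),x,.024)
print(P.round(4).tolist(),P.mean(0).round(4));e=[P[i]-P[i-1] for i in range(4)];print([(np.linalg.norm(v).round(4),np.degrees(np.arctan2(v[1],v[0])).round(1)) for v in e])
print(np.degrees(Ro.from_quat(observe()["orientation"]).as_euler("xyz")))
print(go([.486,-.1615,.15],down(np.radians(199))))
E
```

```text
[[367, 177], [366, 286], [295, 286], [292, 178]] [[0.4754, -0.218, 0.024], [0.4419, -0.1287, 0.024], [0.5012, -0.1084, 0.024], [0.5323, -0.1977, 0.024]] [ 0.4877 -0.1632  0.024 ]
[-0.006  0.274 -0.351 -0.    -0.947  0.336] [ 0.4937 -0.1627  0.1515]
[[0.5311, -0.2, 0.024], [0.4709, -0.2206, 0.024], [0.4359, -0.1307, 0.024], [0.502, -0.1081, 0.024]] [ 0.4849 -0.1648  0.024 ]
[(np.float64(0.0964), np.float64(-72.4)), (np.float64(0.0637), np.float64(-161.1)), (np.float64(0.0965), np.float64(111.3)), (np.float64(0.0699), np.float64(18.9))]
[ 1.79977155e+02  2.11620966e-02 -7.11188280e+01]
(array([-3.6,  6.9,  1.5]), array([ 0.0004,  0.0004, -0.0021]))
```

Call:
{"name": "step_arm", "arguments": {
  "commands": [87,-2,7,26,0,0,0,87,0,0,30,0,0,0,87,0,0,30,0,0,0,87,0,0,28,0,0,0,87,0,0,20,0,0,0,87,0,0,12,0,0,0,87,0,0,0,0,0,0,60,0,0,0,0,0,0,60,0,0,0,0,0,0,60,0,0,0,0,0,0]
}}

```text
time_s: 3.95
position: [0.485, -0.1664, 0.0073]
orientation: [0.812, -0.584, 0.001, -0.001]
force: [-1.0, 1.2, 0.6]
width: 0.0656
grip_force: 0.3
```

Call:
{"name": "step_arm", "arguments": {
  "commands": [60,0,0,0,0,0,0,60,0,0,-3,0,0,0,60,0,0,-10,0,0,0,60,0,0,-20,0,0,0,60,0,0,-30,0,0,0,60,0,0,-37,0,0,0,60,0,0,0,0,0,0]
}}

```text
time_s: 4.82
position: [0.4863, -0.1666, 0.11]
orientation: [0.812, -0.584, 0.003, -0.002]
force: [-0.8, -0.5, -1.4]
width: 0.0648
grip_force: 30.0
```

```bash
python3 et.py w3 .1; python3 - <<'E'
from h import *
s=observe();print(s["position"],s["width"],s["grip_force"])
print(go([.5255,.1614,.15],down(np.radians(188.7))))
E
```

```text
[[253, 362], [385, 362], [383, 395], [255, 395]] [[0.5088, -0.1143, 0.1], [0.4385, -0.1384, 0.1], [0.4314, -0.1173, 0.1], [0.5017, -0.0932, 0.1]] [ 0.4701 -0.1158  0.1   ]
[[395, 226], [389, 328], [248, 326], [254, 214]] [[0.4629, -0.2133, 0.1], [0.4444, -0.1591, 0.1], [0.5175, -0.1355, 0.1], [0.5312, -0.1966, 0.1]] [ 0.489  -0.1761  0.1   ]
[-0.014  0.313 -0.425 -0.    -0.83   0.338] [ 0.4848 -0.1663  0.1081]
[ 0.48477198 -0.16634322  0.10806699] 0.06474705337907256 29.99988690018654
(array([-297.7, -143. ,  -41.8]), array([-0.0032, -0.0006,  0.172 ]))
```

View pics/w3.png

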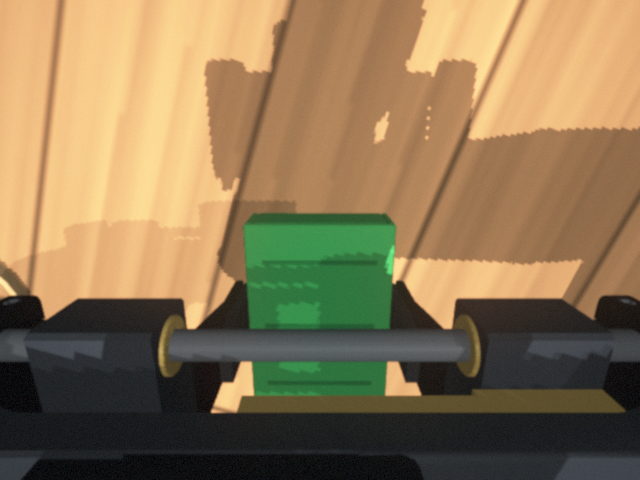

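Call:
{"name": "step_arm", "arguments": {
  "commands": [60,0,0,-6,0,0,0.057,60,0,0,-8,0,0,0.057,60,0,0,-8,0,0,0.058,60,-30,-6,0,0,0,0,60,-60,-13,0,0,0,0,60,-62,-14,0,0,0,0,60,-62,-14,0,0,0,0,60,-62,-14,0,0,0,0,60,-60,-13,0,0,0,0,60,-50,-11,0,0,0,0]
}}

```text
time_s: 6.12
position: [0.5085, 0.2267, 0.1272]
orientation: [0.759, -0.651, -0.0, 0.001]
force: [1.1, 0.0, -1.5]
width: 0.0644
grip_force: 30.0
```

Call:
{"name": "step_arm", "arguments": {
  "commands": [60,-21,-4,0,0,0,0,60,0,0,0,0,0,0,60,0,0,0,0,0,0]
}}

```text
time_s: 6.5
position: [0.5097, 0.2448, 0.1278]
orientation: [0.758, -0.652, -0.0, 0.001]
force: [0.3, 0.0, -1.5]
width: 0.0648
grip_force: 30.0
```

```bash
cat > caps.py <<'E'
from h import *
import sys
c,im=shot("wrist",sys.argv[1]);s=observe();R=Ro.from_quat(s["orientation"]);p=np.array(s["position"]);print(p.round(4),np.degrees(R.as_euler("xyz")).round(2),s["width"])
h=cv2.cvtColor(im,cv2.COLOR_RGB2HSV);w=cv2.inRange(h,(0,0,100),(179,70,255));P=[]
for b in blobs(w,300,6000):
    (u,v),r=cv2.minEnclosingCircle(b);a=cv2.contourArea(b)/(np.pi*r*r)
    if a>.7:
        M=cv2.fitEllipse(b);q=cast(c,M[0],.043)[0];P.append(q);print(np.round([u,v,r,a],2),q.round(4),R.inv().apply(q-p)[:2].round(4))
print(np.mean(P,0).round(4))
E
python3 caps.py w4
```

```text
[0.5099 0.2447 0.1281] [ 1.7991e+02 -4.0000e-02 -8.1380e+01] 0.06436590921390749
[334.93 173.5   19.6    0.91] [0.5074 0.1892 0.043 ] [0.0544 0.0106]
[292.89 172.    19.78   0.9 ] [0.5365 0.1928 0.043 ] [ 0.0552 -0.0187]
[336.85 125.44  20.56   0.89] [0.5119 0.1583 0.043 ] [0.0857 0.0108]
[290.19 124.25  20.31   0.92] [0.5422 0.1622 0.043 ] [ 0.0863 -0.0197]
[336.    75.    23.77   0.8 ] [0.5166 0.1279 0.043 ] [0.1164 0.0107]
[290.5   75.5   24.14   0.79] [0.5466 0.1329 0.043 ] [ 0.116  -0.0197]
[0.5269 0.1605 0.043 ]
```

View pics/w4.png

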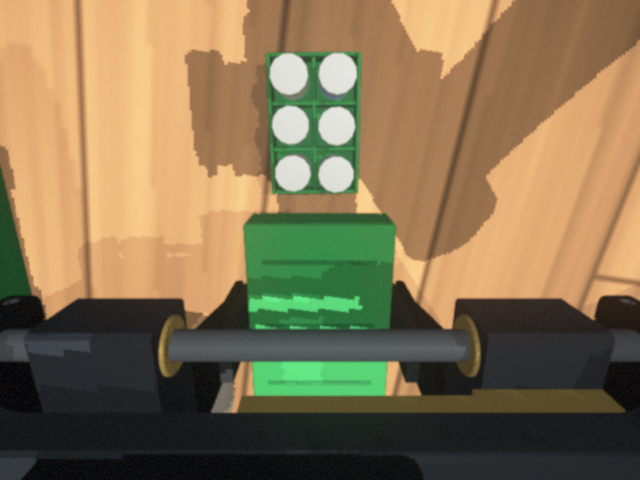

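The six caps are clear at px (290–337, 75–173). The held tray's back spans v≈226 to 395 and u≈246–394, centred between the fingers.

```bash
python3 - <<'E'
from h import *
c=cam("wrist");s=observe();R=Ro.from_quat(s["orientation"]);p=np.array(s["position"])
im=cv2.imread("pics/w4.png");g=im[:,:,1].astype(int)
print([ (v,g[v,270:380].mean().round(0)) for v in range(208,236,2)],[(v,g[v,275:370].mean().round(0)) for v in range(388,402,2)])
for z in(.1455,):
    print(R.inv().apply(cast(c,[[320,226],[320,395],[246,226],[394,226],[255,390],[386,390]],z)-p).round(4).tolist())
    print("rim edge",R.inv().apply(cast(c,[[320,214]],z-.024)-p).round(4))
m=green(cv2.cvtColor(im,cv2.COLOR_BGR2RGB));m[200:]=0;m=cv2.morphologyEx(m,cv2.MORPH_CLOSE,np.ones((3,3)))
b=max(blobs(m,300,90000),key=cv2.contourArea);h=cv2.convexHull(b);x=cv2.approxPolyDP(h,7,True).reshape(-1,2)
P=R.inv().apply(cast(c,x,.024)-p);print(x.tolist(),P.round(4).tolist())
E
```

```text
[(208, np.float64(146.0)), (210, np.float64(145.0)), (212, np.float64(129.0)), (214, np.float64(90.0)), (216, np.float64(87.0)), (218, np.float64(88.0)), (220, np.float64(87.0)), (222, np.float64(97.0)), (224, np.float64(118.0)), (226, np.float64(139.0)), (228, np.float64(142.0)), (230, np.float64(142.0)), (232, np.float64(141.0)), (234, np.float64(141.0))] [(388, np.float64(210.0)), (390, np.float64(210.0)), (392, np.float64(210.0)), (394, np.float64(201.0)), (396, np.float64(109.0)), (398, np.float64(82.0)), (400, np.float64(82.0))]
[[0.0436, -0.0004, -0.0174], [-0.0416, -0.0003, -0.0174], [0.0436, -0.0314, -0.0174], [0.0436, 0.0307, -0.0173], [-0.0386, -0.0319, -0.0175], [-0.0387, 0.0318, -0.0174]]
rim edge [[ 0.0435 -0.0003  0.0066]]
[[360, 52], [356, 191], [273, 192], [266, 53]] [[0.1333, 0.0267, 0.1042], [0.0396, 0.0269, 0.1042], [0.0388, -0.0354, 0.1041], [0.1327, -0.0366, 0.1041]]
```

```bash
python3 - <<'E'
from h import *
from scipy.signal import find_peaks
c=cam("wrist");s=observe();R=Ro.from_quat(s["orientation"]);p=np.array(s["position"])
g=cv2.imread("pics/w4.png")[:,:,1].astype(float);a=np.median(g[:,285:365],1)
d=cv2.GaussianBlur(a[:,None],(1,31),0)[:,0]-a
k=[v for v in find_peaks(d,height=8)[0] if 235<v<392];print(k,R.inv().apply(cast(c,[[320,v] for v in k],.1455)-p)[:,0].round(4))
E
```

```text
[np.int64(262), np.int64(294), np.int64(311), np.int64(330), np.int64(359), np.int64(381)] [ 0.0275  0.0124  0.004  -0.0057 -0.0212 -0.0335]
```

Call:
{"name": "step_arm", "arguments": {
  "commands": [60,20,-1,0,0,0,0,60,30,-1,0,0,0,0,60,25,-1.3,0,0,0,0,60,15,-1,0,0,0,0,60,0,0,15,0,0,0,60,0,0,25,0,0,0,60,0,0,20,0,0,0,60,0,0,11,0,0,0,60,0,0,0,0,0,0,60,0,0,0,0,0,0]
}}

```text
time_s: 7.8
position: [0.5287, 0.1583, 0.0581]
orientation: [0.759, -0.651, 0.0, -0.001]
force: [-0.9, 0.2, -0.7]
width: 0.0648
grip_force: 30.0
```

```bash
python3 - <<'E'
from h import *
c,im=shot("side","s1");o=im[230:350,280:430];cv2.imwrite("pics/s1c.png",cv2.cvtColor(cv2.resize(o,None,fx=5,fy=5,interpolation=cv2.INTER_CUBIC),cv2.COLOR_RGB2BGR))
R=down(np.radians(188.7));f=np.array([.5099,.2447,0])+R.apply([.0857,-.0043,0]);s=observe();p=np.array(s["position"]);print("caps rel to tool now",Ro.from_quat(s["orientation"]).inv().apply(f-p).round(4),p.round(4),np.degrees(Ro.from_quat(s["orientation"]).as_euler("xyz")).round(2),s["force"])
E
```

```text
caps rel to tool now [-0.0024  0.0014  0.0583] [0.5288 0.1584 0.0583] [-1.7991e+02  3.0000e-02 -8.1270e+01] [0.52865714 0.78155534 0.33796495]
```

View pics/s1c.png

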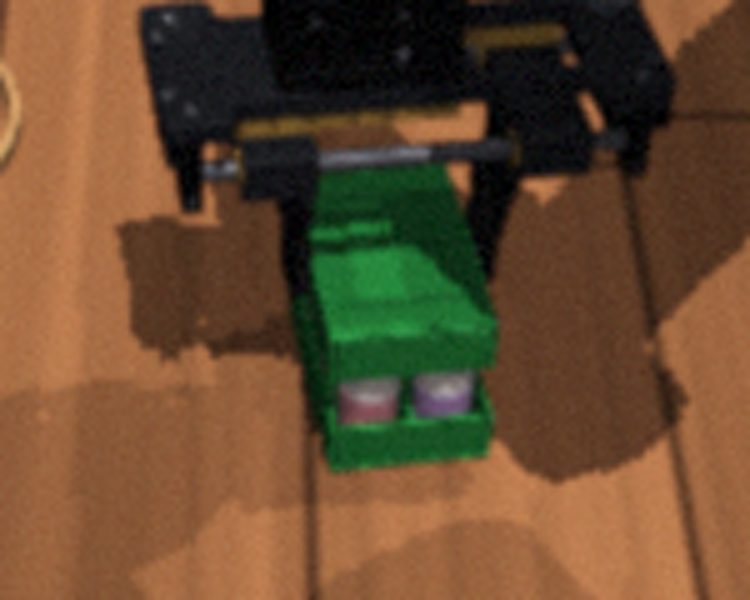

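The jars sit right below the held tray, with the seams nearly aligned. I'll nudge by about 1.5 mm and lower while watching the force.

Call:
{"name": "step_arm", "arguments": {
  "commands": [60,1.5,1.2,0,0,0,0,60,0,0,4,0,0,0,60,0,0,3,0,0,0,60,0,0,3,0,0,0,60,0,0,2,0,0,0,60,0,0,2,0,0,0,60,0,0,0,0,0,0]
}}

```text
time_s: 8.72
position: [0.5272, 0.1562, 0.0434]
orientation: [0.759, -0.651, -0.0, 0.0]
force: [-0.3, -0.1, -0.9]
width: 0.065
grip_force: 30.0
```

Call:
{"name": "step_arm", "arguments": {
  "commands": [60,0,0,2,0,0,0,60,0,0,2,0,0,0,60,0,0,2,0,0,0,60,0,0,2,0,0,0,60,0,0,0,0,0,0]
}}

```text
time_s: 9.35
position: [0.5271, 0.1562, 0.0353]
orientation: [0.759, -0.651, -0.0, 0.0]
force: [0.1, 0.2, -1.2]
width: 0.0648
grip_force: 30.0
```

Call:
{"name": "step_arm", "arguments": {
  "commands": [60,0,0,2,0,0,0,60,0,0,1,0,0,0,60,0,0,1,0,0,0,60,0,0,0.5,0,0,0,60,0,0,0,0,0,0]
}}

```text
time_s: 9.98
position: [0.5272, 0.1563, 0.0314]
orientation: [0.759, -0.651, 0.0, -0.0]
force: [-1.1, -0.5, 1.6]
width: 0.0648
grip_force: 30.0
```

```bash
python3 - <<'E'
from h import *
s=observe();print(s["force"],s["position"],np.round(s["joints"],2))
c,im=shot("side","s2");o=im[230:350,280:430];cv2.imwrite("pics/s2c.png",cv2.cvtColor(cv2.resize(o,None,fx=5,fy=5,interpolation=cv2.INTER_CUBIC),cv2.COLOR_RGB2BGR))
E
```

```text
[-1.07136976 -0.52457245  1.60745765] [0.52724724 0.15625536 0.03135462] [ 0.58  0.47 -0.41  0.   -0.69 -0.43]
```

View pics/s2c.png

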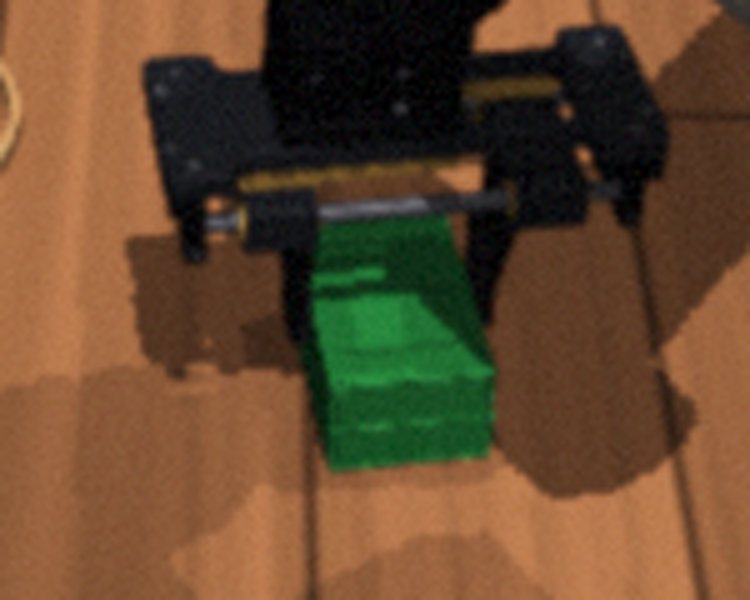

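The trays are closed rim to rim, with the seam visible mid-height. Next I release, then tilt for a 45° grip over the seam.

Call:
{"name": "step_arm", "arguments": {
  "commands": [87,0,0,0,0,0,0,87,0,0,0,0,0,0,87,0,0,0,0,0,0,87,0,0,-10,0,0,0,87,0,0,-20,0,-0.1,0,87,0,0,0,0,-0.17,0,87,0,0,0,0,-0.17,0,87,0,0,0,0,-0.17,0,87,0,0,0,0,-0.17,0,87,0,0,0,0,0,0]
}}

```text
time_s: 11.28
position: [0.5281, 0.1533, 0.0596]
orientation: [0.7, -0.605, -0.289, -0.247]
force: [-0.0, 0.0, -0.0]
width: 0.0869
grip_force: 0.0
```

```bash
cat >> h.py <<'E'
H=np.radians(188.7);X=np.array([np.sin(H-np.pi),-np.cos(H-np.pi),0])  # tool x heading when down
def tilt(th): return down(H)*Ro.from_rotvec([0,th,0])
def grasp(g,th):
    """numbers to bring the grasp point to g with tilt th"""
    R=tilt(th);return go(np.array(g)+R.apply([0,0,grip_depth]),R)
def st():
    s=observe();R=Ro.from_quat(s["orientation"]);print("grasp pt",(np.array(s["position"])-R.apply([0,0,grip_depth])).round(4),"j",np.round(s["joints"],2),"tilt err",(R.inv()*tilt(0)).as_rotvec().round(3),"F",np.round(s["force"],1),s["width"])
E
python3 - <<'E'
from h import *
st();print(grasp([.5284,.1484,.024],-.785))
E
```

```text
grasp pt [0.53   0.1402 0.0729] j [ 0.08  0.57 -0.11 -0.88 -1.15  0.55] tilt err [ 0.001  0.78  -0.006] F [-0.  0. -0.] 0.0869370239044315
(array([28.4,  0.3, 40.6]), array([-0.0018, -0.0051, -0.006 ]))
```

Call:
{"name": "step_arm", "arguments": {
  "commands": [87,8,0,12,0,0,0,87,9,0,12,0,0,0,87,7,0,10,0,0,0,87,4,0,6,0,0,0,87,0,0,0,0,0,0,87,0,0,0,0,0,0]
}}

```text
time_s: 12.02
position: [0.5263, 0.1644, 0.0132]
orientation: [0.702, -0.602, -0.288, -0.248]
force: [0.2, 0.0, 0.3]
width: 0.0871
grip_force: 0.0
```

```bash
python3 - <<'E'
from h import *
st();print(grasp([.5284,.1484,.024],-.785))
c,im=shot("side","s3");cv2.imwrite("pics/s3c.png",cv2.cvtColor(cv2.resize(im[200:360,250:450],None,fx=4,fy=4,interpolation=cv2.INTER_CUBIC)[:600],cv2.COLOR_RGB2BGR))
E
```

```text
grasp pt [0.5282 0.1514 0.0265] j [ 0.09  0.64 -0.13 -0.91 -1.09  0.63] tilt err [-0.     0.78   0.001] F [0.2 0.  0.3] 0.08706867430639943
(array([ 3.8,  0.3, -0.4]), array([-0.0002, -0.0052,  0.0008]))
```

View pics/s3c.png

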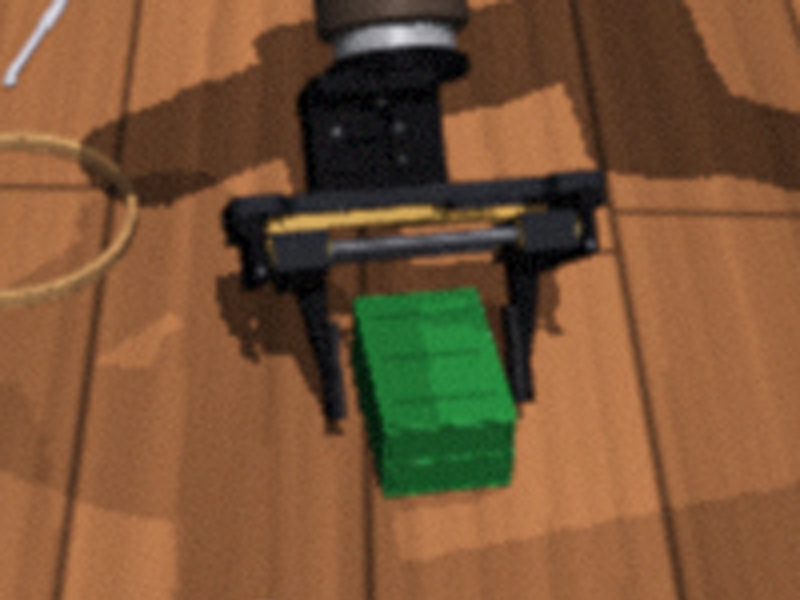

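The open fingers straddle the closed pair at 45° with clearance on both sides (crop px 330–530). Now I grip and lift.

Call:
{"name": "step_arm", "arguments": {
  "commands": [87,3,0,0,0,0,0,87,0,0,0,0,0,0,60,0,0,0,0,0,0,60,0,0,0,0,0,0,60,0,0,0,0,0,0,60,0,0,0,0,0,0,60,-1,0,-1,0,0,0,60,-3,0,-3,0,0,0,60,-6,0,-6,0,0,0,60,-8,0,-8,0,0,0]
}}

```text
time_s: 13.32
position: [0.5262, 0.1623, 0.0368]
orientation: [0.702, -0.603, -0.289, -0.248]
force: [0.2, 0.2, -3.1]
width: 0.065
grip_force: 30.0
```

```bash
python3 - <<'E'
from h import *
st();print(grasp([.515,.04,.105],-.785))
E
```

```text
grasp pt [0.5282 0.1494 0.0501] j [ 0.09  0.6  -0.12 -0.89 -1.12  0.59] tilt err [0.   0.78 0.  ] F [ 0.2  0.2 -3.1] 0.06502013502756253
(array([  36.8,   29.7, -113.6]), array([ 0.0003, -0.0051, -0.0001]))
```

Call:
{"name": "step_arm", "arguments": {
  "commands": [60,-3,1,-6,0,0,0,60,-3,2,-12,0,0,0,60,3,4,-15,0,0,0,60,7,4,-16,0,0,0,60,8,5,-16,0,0,0,60,8,5,-16,0,0,0,60,8,4,-15,0,0,0,60,6,3,-11,0,0,0,60,3,2,-6,0,0,0,60,0,0,0,0,0,0]
}}

```text
time_s: 14.58
position: [0.5127, 0.0531, 0.0906]
orientation: [0.702, -0.603, -0.288, -0.248]
force: [0.3, -0.2, -3.4]
width: 0.065
grip_force: 30.0
```

```bash
python3 - <<'E'
from h import *
st()
E
```

```text
grasp pt [0.5147 0.0401 0.1039] j [-0.09  0.53 -0.1  -0.79 -1.28  0.61] tilt err [-0.    0.78 -0.  ] F [ 0.3 -0.2 -3.4] 0.06499729829679568
```

Call:
{"name": "step_arm", "arguments": {
  "commands": [60,0,0,0,0,0.03,0,60,0,0,0,0,0.06,0,60,0,0,0,0,0.08,0,60,0,0,0,0,0.08,0,60,0,0,0,0,0.08,0,60,0,0,0,0,0.08,0,60,0,0,0,0,0.08,0,60,0,0,0,0,0.08,0,60,0,0,0,0,0.08,0,60,0,0,0,0,0.08,0]
}}

```text
time_s: 15.82
position: [0.512, 0.0545, 0.0909]
orientation: [0.759, -0.651, -0.018, -0.016]
force: [-0.3, -1.1, -2.4]
width: 0.0652
grip_force: 30.0
```

Call:
{"name": "step_arm", "arguments": {
  "commands": [60,0,0,0,0,0.08,0,60,0,0,0,0,0.08,0,60,0,0,0,0,0.08,0,60,0,0,0,0,0.08,0,60,0,0,0,0,0.08,0,60,0,0,0,0,0.08,0,60,0,0,0,0,0.08,0,60,0,0,0,0,0.08,0,60,0,0,0,0,0.08,0,60,0,0,0,0,0.08,0]
}}

```text
time_s: 17.08
position: [0.5126, 0.0547, 0.0907]
orientation: [0.706, -0.606, 0.279, 0.238]
force: [-1.1, 0.2, -2.3]
width: 0.0644
grip_force: 30.0
```

Call:
{"name": "step_arm", "arguments": {
  "commands": [60,0,0,0,0,0.04,0,60,0,0,0,0,0,0,60,0,0,0,0,0,0]
}}

```text
time_s: 17.45
position: [0.5127, 0.0534, 0.0908]
orientation: [0.7, -0.602, 0.292, 0.25]
force: [0.4, -0.6, -3.1]
width: 0.0652
grip_force: 30.0
```

```bash
python3 - <<'E'
from h import *
st();s=observe();print(grasp([*(np.array(s["position"])-tilt(.785).apply([0,0,grip_depth]))[:2],.0605],.785))
print([ (n,c.round(3)) for n,c in (("up",Ro.from_quat(s["orientation"]).inv().apply([0,0,1])),)])
E
```

```text
grasp pt [0.5106 0.0665 0.104 ] j [ 0.72  0.51 -0.67  0.77 -1.04 -1.19] tilt err [-0.001 -0.789 -0.   ] F [ 0.4 -0.6 -3.1] 0.06516270078188768
(array([-30.9,   0. ,  30.7]), array([-0.0003, -0.0036, -0.0006]))
[('up', array([ 0.709, -0.001, -0.705]))]
```

Call:
{"name": "step_arm", "arguments": {
  "commands": [60,-4,0,4,0,0,0,60,-7,0,7,0,0,0,60,-8,0,8,0,0,0,60,-6,0,6,0,0,0,60,-3,0,3,0,0,0,60,-1.5,0,1.5,0,0,0,60,-0.7,0,0.7,0,0,0,60,-0.7,0,0.7,0,0,0,60,0,0,0,0,0,0]
}}

```text
time_s: 18.58
position: [0.5128, 0.0532, 0.047]
orientation: [0.7, -0.601, 0.292, 0.25]
force: [0.3, 0.5, -3.3]
width: 0.0645
grip_force: 30.0
```

```bash
python3 - <<'E'
from h import *
st()
E
```

```text
grasp pt [0.5108 0.0663 0.0602] j [ 0.71  0.58 -0.71  0.82 -0.96 -1.28] tilt err [-0.   -0.79  0.  ] F [ 0.3  0.5 -3.3] 0.0644683474684332
```

Call:
{"name": "step_arm", "arguments": {
  "commands": [60,-0.5,0,0.5,0,0,0,60,-0.5,0,0.5,0,0,0,60,0,0,0,0,0,0]
}}

```text
time_s: 18.95
position: [0.513, 0.053, 0.0469]
orientation: [0.7, -0.601, 0.293, 0.251]
force: [-2.9, 1.7, 5.0]
width: 0.0651
grip_force: 30.0
```

Call:
{"name": "step_arm", "arguments": {
  "commands": [87,0,0,0,0,0,0,87,0,0,0,0,0,0,87,0,0,0,0,0,0,87,6,0,-6,0,0,0,87,12,0,-12,0,0,0,87,15,0,-15,0,0,0,87,12,0,-12,0,0,0,87,0,0,0,0,-0.1,0,87,0,0,0,0,-0.16,0,87,0,0,0,0,-0.16,0]
}}

```text
time_s: 20.2
position: [0.5126, 0.0539, 0.1102]
orientation: [0.747, -0.64, 0.138, 0.117]
force: [0.3, -0.8, -0.4]
width: 0.0869
grip_force: 0.0
```

Call:
{"name": "step_arm", "arguments": {
  "commands": [87,0,0,0,0,-0.16,0,87,0,0,0,0,-0.16,0,87,0,0,0,0,-0.16,0,87,0,0,0,0,-0.16,0,87,0,0,0,0,-0.16,0,87,0,0,0,0,-0.16,0,87,0,0,0,0,-0.16,0,87,0,0,0,0,0,0,87,0,0,0,0,0,0]
}}

```text
time_s: 21.32
position: [0.5127, 0.0536, 0.1097]
orientation: [0.707, -0.606, -0.277, -0.238]
force: [0.7, 0.3, -0.4]
width: 0.087
grip_force: 0.0
```

```bash
python3 - <<'E'
from h import *
st();print(grasp([.511,.066,.060],-.785))
c,im=shot("side","s4");cv2.imwrite("pics/s4c.png",cv2.cvtColor(cv2.resize(im[180:330,290:490],None,fx=4,fy=4,interpolation=cv2.INTER_CUBIC),cv2.COLOR_RGB2BGR))
E
```

```text
grasp pt [0.5146 0.041  0.1234] j [-0.07  0.49 -0.1  -0.77 -1.28  0.56] tilt err [-0.001  0.749  0.001] F [ 0.7  0.3 -0.4] 0.08702451816871301
(array([23.9, -0.2, 63.6]), array([-0.0001, -0.0363,  0.0012]))
```

View pics/s4c.png

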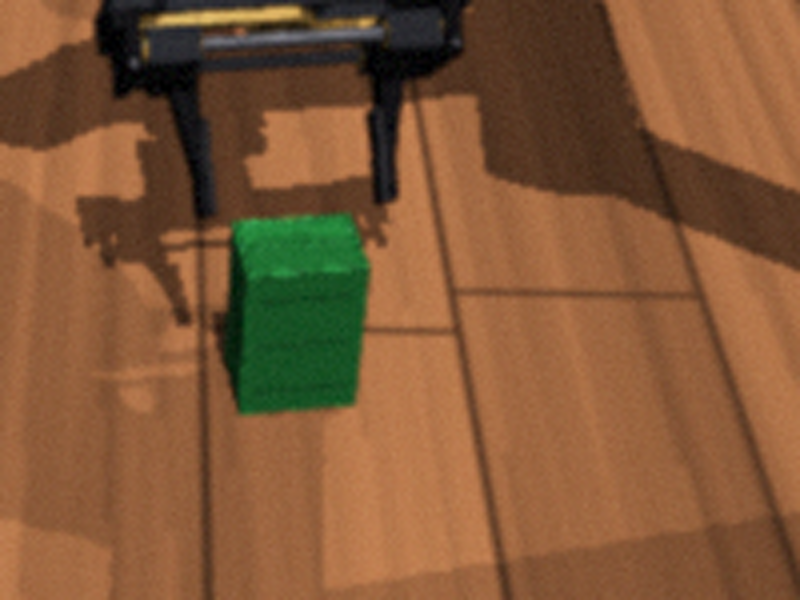

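The closed pair stands on its end and the fingers are lined up with it. I regrip from the other side.

Call:
{"name": "step_arm", "arguments": {
  "commands": [87,0,0,0,0,-0.036,0,87,5,0,10,0,0,0,87,6,0,18,0,0,0,87,6,0,18,0,0,0,87,5,0,12,0,0,0,87,2,0,6,0,0,0,87,0,0,0,0,0,0,87,0,0,0,0,0,0]
}}

```text
time_s: 22.38
position: [0.5088, 0.0812, 0.0473]
orientation: [0.701, -0.602, -0.29, -0.25]
force: [-0.2, -0.8, 0.3]
width: 0.0871
grip_force: 0.0
```

```bash
python3 - <<'E'
from h import *
st();print(grasp([.511,.066,.060],-.785))
E
```

```text
grasp pt [0.5108 0.0681 0.0605] j [-0.05  0.58 -0.14 -0.84 -1.2   0.67] tilt err [-0.001  0.786  0.001] F [-0.2 -0.8  0.3] 0.08706508289871809
(array([ 1.9,  0.1, -1.2]), array([-0.0006,  0.0006,  0.0008]))
```

Call:
{"name": "step_arm", "arguments": {
  "commands": [87,2,0,-1,0,0,0,87,0,0,0,0,0,0,60,0,0,0,0,0,0,60,0,0,0,0,0,0,60,0,0,0,0,0,0,60,0,0,0,0,0,0,60,-2,0,-2,0,0,0,60,-5,0,-5,0,0,0,60,-9,0,-9,0,0,0,60,-10,0,-10,0,0,0]
}}

```text
time_s: 23.62
position: [0.5088, 0.0792, 0.084]
orientation: [0.701, -0.602, -0.29, -0.249]
force: [1.3, 0.5, -2.9]
width: 0.0648
grip_force: 30.0
```

Call:
{"name": "step_arm", "arguments": {
  "commands": [60,-7,0,-7,0,0,0,60,-3,0,-3,0,0,0,60,0,0,0,0,0.04,0,60,0,0,0,0,0.07,0,60,0,0,0,0,0.08,0,60,0,0,0,0,0.08,0,60,0,0,0,0,0.08,0,60,0,0,0,0,0.08,0,60,0,0,0,0,0.08,0,60,0,0,0,0,0.08,0]
}}

```text
time_s: 24.88
position: [0.5081, 0.0798, 0.0971]
orientation: [0.755, -0.648, -0.073, -0.063]
force: [-0.7, -0.4, -2.5]
width: 0.0649
grip_force: 30.0
```

Call:
{"name": "step_arm", "arguments": {
  "commands": [60,0,0,0,0,0.08,0,60,0,0,0,0,0.08,0,60,0,0,0,0,0.08,0,60,0,0,0,0,0.08,0,60,0,0,0,0,0.08,0,60,0,0,0,0,0.08,0,60,0,0,0,0,0.08,0,60,0,0,0,0,0.08,0,60,0,0,0,0,0.08,0,60,0,0,0,0,0.08,0]
}}

```text
time_s: 26.12
position: [0.5084, 0.0801, 0.097]
orientation: [0.724, -0.622, 0.227, 0.194]
force: [0.3, -0.1, -3.0]
width: 0.065
grip_force: 30.0
```

Call:
{"name": "step_arm", "arguments": {
  "commands": [60,0,0,0,0,0.08,0,60,0,0,0,0,0.06,0,60,0,0,0,0,0.04,0,60,0,0,0,0,0,0,60,0,0,0,0,0,0]
}}

```text
time_s: 26.75
position: [0.5087, 0.0794, 0.0972]
orientation: [0.701, -0.602, 0.29, 0.248]
force: [0.4, -0.7, -3.0]
width: 0.0646
grip_force: 30.0
```

```bash
python3 - <<'E'
from h import *
st();s=observe();print(grasp([*(np.array(s["position"])-tilt(.785).apply([0,0,grip_depth]))[:2],.024],.785))
E
```

```text
grasp pt [0.5067 0.0924 0.1105] j [ 0.77  0.51 -0.63  0.71 -1.08 -1.17] tilt err [-0.    -0.783 -0.   ] F [ 0.4 -0.7 -3. ] 0.06459632844866645
(array([-61. ,   0. ,  61.3]), array([-0.0003,  0.0022, -0.0004]))
```

Call:
{"name": "step_arm", "arguments": {
  "commands": [60,-5,0,5,0,0,0,60,-10,0,10,0,0,0,60,-12,0,12,0,0,0,60,-12,0,12,0,0,0,60,-9,0,9,0,0,0,60,-5,0,5,0,0,0,60,-3,0,3,0,0,0,60,-1.5,0,1.5,0,0,0,60,0,0,0,0,0,0,60,0,0,0,0,0,0]
}}

```text
time_s: 28.0
position: [0.5088, 0.0795, 0.0161]
orientation: [0.701, -0.602, 0.29, 0.248]
force: [0.4, 0.3, -2.8]
width: 0.065
grip_force: 30.0
```

```bash
python3 - <<'E'
from h import *
st()
E
```

```text
grasp pt [0.5068 0.0926 0.0293] j [ 0.75  0.64 -0.7   0.81 -0.94 -1.32] tilt err [-0.001 -0.784 -0.   ] F [ 0.4  0.3 -2.8] 0.06497414853004785
```

Call:
{"name": "step_arm", "arguments": {
  "commands": [60,-1,0,1,0,0,0,60,-0.7,0,0.7,0,0,0,60,-0.5,0,0.5,0,0,0,60,-0.4,0,0.4,0,0,0,60,0,0,0,0,0,0]
}}

```text
time_s: 28.62
position: [0.5087, 0.0793, 0.012]
orientation: [0.701, -0.602, 0.29, 0.249]
force: [0.1, 1.0, -2.8]
width: 0.0651
grip_force: 30.0
```

Call:
{"name": "step_arm", "arguments": {
  "commands": [60,-0.5,0,0.5,0,0,0,60,-0.5,0,0.5,0,0,0,60,0,0,0,0,0,0]
}}

```text
time_s: 29.0
position: [0.5087, 0.0794, 0.0108]
orientation: [0.701, -0.602, 0.29, 0.249]
force: [-0.1, -0.3, -1.8]
width: 0.0651
grip_force: 30.0
```

Call:
{"name": "step_arm", "arguments": {
  "commands": [60,-0.4,0,0.4,0,0,0,60,-0.4,0,0.4,0,0,0,60,0,0,0,0,0,0]
}}

```text
time_s: 29.38
position: [0.5088, 0.0793, 0.0108]
orientation: [0.701, -0.602, 0.291, 0.249]
force: [-3.5, 2.2, 6.0]
width: 0.0651
grip_force: 30.0
```

Call:
{"name": "step_arm", "arguments": {
  "commands": [87,0,0,0,0,0,0,87,0,0,0,0,0,0,87,0,0,0,0,0,0,87,8,0,-8,0,0,0,87,18,0,-18,0,0,0,87,14,0,-14,0,-0.1,0,87,0,0,0,0,-0.17,0,87,0,0,0,0,-0.17,0,87,0,0,0,0,-0.17,0,87,0,0,0,0,-0.17,0]
}}

```text
time_s: 30.62
position: [0.5083, 0.08, 0.0674]
orientation: [0.759, -0.651, -0.0, -0.002]
force: [0.3, -2.3, -0.9]
width: 0.0869
grip_force: 0.0
```

Call:
{"name": "step_arm", "arguments": {
  "commands": [87,0,0,0,0,0,0,87,0,0,0,0,0,0]
}}

```text
time_s: 30.88
position: [0.5086, 0.0789, 0.0664]
orientation: [0.759, -0.651, 0.002, 0.002]
force: [0.6, -0.4, -0.3]
width: 0.0872
grip_force: 0.0
```

```bash
python3 - <<'E'
from h import *
st();print(go([.5085,.081,.0315],tilt(0)))
c,im=shot("top","t5");m=green(im)
for b in blobs(m,150,2000):
    x=cv2.minAreaRect(b);P=cast(c,cv2.boxPoints(x),.048);print(x,P.mean(0).round(4),[np.linalg.norm(P[i]-P[i-1]).round(4) for i in range(4)])
E
python3 et.py w5 .048
```

```text
grasp pt [0.5086 0.079  0.0851] j [ 0.47  0.38 -0.47  0.01 -0.73 -0.33] tilt err [ 0.    -0.006  0.001] F [ 0.6 -0.4 -0.3] 0.08720481068188116
(array([-2.3, -0.2, 34.9]), array([ 0.0002, -0.0062,  0.0006]))
((301.8674621582031, 293.0822448730469), (29.080078125, 8.052053451538086), 79.99201965332031) [0.5127 0.0425 0.048 ] [np.float64(0.0667), np.float64(0.0186), np.float64(0.0668), np.float64(0.0183)]
[[367, 191], [380, 204], [374, 327], [263, 329], [256, 204]] [[0.493, 0.0234, 0.048], [0.4851, 0.0289, 0.048], [0.4742, 0.099, 0.048], [0.5366, 0.1099, 0.048], [0.548, 0.0386, 0.048]] [0.5074 0.06   0.048 ]
[ 0.475  0.376 -0.466  0.008 -0.732 -0.326] [0.508  0.0795 0.0658]
```

Call:
{"name": "step_arm", "arguments": {
  "commands": [87,-2,0,6,0,-0.006,0,87,0,0,12,0,0,0,87,0,0,10,0,0,0,87,0,0,6,0,0,0,87,0,0,0,0,0,0,87,0,0,0,0,0,0,60,0,0,0,0,0,0,60,0,0,0,0,0,0,60,0,0,0,0,0,0,60,0,0,0,0,0,0]
}}

```text
time_s: 32.22
position: [0.5084, 0.0813, 0.0323]
orientation: [0.759, -0.651, -0.001, -0.001]
force: [-1.2, -0.5, 1.1]
width: 0.0646
grip_force: 30.0
```

Only the top tray is gripped. I lift it slowly and straight.

Call:
{"name": "step_arm", "arguments": {
  "commands": [60,0,0,-1,0,0,0,60,0,0,-1.5,0,0,0,60,0,0,-2,0,0,0,60,0,0,-2,0,0,0,60,0,0,-2,0,0,0,60,0,0,-2,0,0,0,60,0,0,-2,0,0,0,60,0,0,-2,0,0,0,60,0,0,-2,0,0,0,60,0,0,-2,0,0,0]
}}

```text
time_s: 33.48
position: [0.5083, 0.0812, 0.0507]
orientation: [0.759, -0.651, -0.001, -0.001]
force: [-0.5, -0.1, -0.7]
width: 0.065
grip_force: 30.0
```

Call:
{"name": "step_arm", "arguments": {
  "commands": [60,0,0,-2.5,0,0,0,60,0,0,-3,0,0,0,60,0,0,-3,0,0,0,60,0,0,-4,0,0,0,60,0,0,-5,0,0,0,60,0,0,-10,0,0,0,60,0,0,-15,0,0,0,60,0,0,-18,0,0,0,60,0,0,-10,0,0,0,60,0,0,0,0,0,0]
}}

```text
time_s: 34.72
position: [0.5089, 0.0814, 0.1223]
orientation: [0.759, -0.651, -0.0, -0.002]
force: [-0.1, 0.1, -1.1]
width: 0.0646
grip_force: 30.0
```

```bash
python3 - <<'E'
from h import *
st()
c,im=shot("side","s6");cv2.imwrite("pics/s6c.png",cv2.cvtColor(cv2.resize(im[170:320,280:480],None,fx=4,fy=4,interpolation=cv2.INTER_CUBIC),cv2.COLOR_RGB2BGR))
# jar bases (glass base up) by saturated non-green colours
o=im[180:320,290:440];h=cv2.cvtColor(o,cv2.COLOR_RGB2HSV);print(go([.486,-.1635,.15],down(np.radians(188.7))))
E
```

```text
grasp pt [0.5089 0.0813 0.141 ] j [ 0.47  0.3  -0.4  -0.   -0.87 -0.32] tilt err [-0.002  0.003  0.   ] F [-0.1  0.1 -1.1] 0.06464996223861295
(array([238.4,  59.1, -29.2]), array([-0.0005,  0.0024, -0.    ]))
```

View pics/s6c.png

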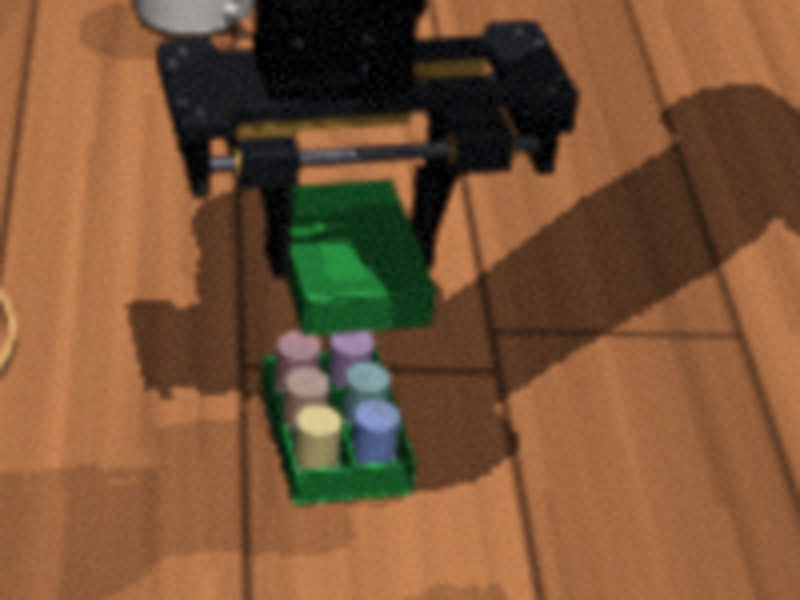

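All six jars stand caps-down in the lower tray, with their colours showing. Now I carry the emptied tray to the clear spot at y≈-0.11.

Call:
{"name": "step_arm", "arguments": {
  "commands": [60,10,0,0,0,0,0,60,25,0,0,0,0,0,60,35,0,0,0,0,0,60,40,0,0,0,0,0,60,40,0,0,0,0,0,60,30,0,0,0,0,0,60,10,0,5,0,0,0,60,0,0,20,0,0,0,60,0,0,28,0,0,0,60,0,0,25,0,0,0]
}}

```text
time_s: 36.02
position: [0.5364, -0.1063, 0.0412]
orientation: [0.759, -0.651, -0.001, -0.0]
force: [0.2, 0.5, -1.3]
width: 0.0647
grip_force: 30.0
```

Call:
{"name": "step_arm", "arguments": {
  "commands": [60,0,0,17,0,0,0,60,0,0,8,0,0,0,60,0,0,4,0,0,0,60,0,0,2,0,0,0,60,0,0,0,0,0,0,60,0,0,0,0,0,0]
}}

```text
time_s: 36.78
position: [0.5375, -0.1064, 0.0123]
orientation: [0.759, -0.651, -0.0, -0.001]
force: [0.4, -0.3, -0.3]
width: 0.065
grip_force: 30.0
```

Call:
{"name": "step_arm", "arguments": {
  "commands": [60,0,0,2,0,0,0,60,0,0,1,0,0,0,60,0,0,0.7,0,0,0,60,0,0,0,0,0,0]
}}

```text
time_s: 37.28
position: [0.5371, -0.1065, 0.0083]
orientation: [0.759, -0.651, -0.001, -0.001]
force: [-1.7, 0.2, 2.5]
width: 0.0649
grip_force: 30.0
```

Contact. I release and retract.

Call:
{"name": "step_arm", "arguments": {
  "commands": [87,0,0,0,0,0,0,87,0,0,0,0,0,0,87,0,0,0,0,0,0,87,0,0,-10,0,0,0,87,0,0,-30,0,0,0,87,0,0,-40,0,0,0,87,0,0,-40,0,0,0,87,0,0,-30,0,0,0,87,0,0,0,0,0,0,87,0,0,0,0,0,0]
}}

```text
time_s: 38.52
position: [0.5365, -0.1067, 0.1577]
orientation: [0.759, -0.652, -0.001, -0.001]
force: [-0.6, -0.6, -0.7]
width: 0.0872
grip_force: 0.0
```

```bash
python3 et.py w7 .024; python3 - <<'E'
from h import *
c,im=shot("side","s7");st()
for b in blobs(green(im),100,3000): print(cv2.minAreaRect(b))
h=cv2.cvtColor(im,cv2.COLOR_RGB2HSV);i0=cv2.imread("pics/s6.png");r=np.s_[250:300,340:390]
print("jars changed since last look:",np.abs(cv2.cvtColor(im,cv2.COLOR_RGB2BGR)[r].astype(int)-i0[r]).mean())
E
```

```text
[[281, 174], [357, 175], [354, 280], [283, 280]] [[0.5755, -0.15, 0.024], [0.5137, -0.1586, 0.024], [0.4993, -0.0664, 0.024], [0.5624, -0.0567, 0.024]] [ 0.5377 -0.1079  0.024 ]
[ 0.099  0.312 -0.277 -0.003 -0.984  0.055] [ 0.5363 -0.1067  0.1572]
grasp pt [ 0.5364 -0.1068  0.1756] j [ 0.1   0.31 -0.28 -0.   -0.98  0.05] tilt err [ 0.002  0.002 -0.   ] F [-0.9  0.9 -0.5] 0.08760804586754709
((364.3966369628906, 275.9146423339844), (37.165164947509766, 35.31638717651367), 84.5596694946289)
((348.54949951171875, 224.9950408935547), (30.149629592895508, 29.751611709594727), 84.2894058227539)
jars changed since last look: 23.559733333333334
```

The emptied tray lies flat at (0.538, -0.108), and the jar tray is still in place.

```bash
python3 -c "
from workcell import hand_in;print(hand_in())"
```

```text
the job is handed in; nothing more can be done
None
```

The job is handed in at about 38.6 s of the 72 s: at the last look all six jars stood caps-down in the tray that was empty, face-up on the table, and the emptied tray lies flat face-down about 0.19 m away. I could not view the jars again after laying the emptied tray down; the arm cleared them on the way, and the judge's verdict was not shown.

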